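# Set both inlays of a turned lamp stem in the lever press

### The job

Use the lever press to set the two round white inlays of the wooden lamp stem that lies across its cork bed flush with the wood, one after the other: roll the stem along the bed until one inlay faces straight up, pull the lever down on it until it is flush, raise the lever, roll the stem half a turn and press the other. Keep the stem on the bed throughout; only the lever's soft face may press on the inlays, never the fingers. Finish with the stem lying on the bed, the lever swung well up and nothing else moved.

Things in the scene. Friction and masses are not known exactly. Their poses are not given: they have to be found in the camera images.
- press: Bench lever press with a green base 162 x 276 x 14 mm, fixed. Origin: on the desk under the middle of the base (3 mm off along -y); z up; y runs along the bed from the open end (-y, where the lever's grip comes down) to the hinge (+y). The stem lies on the bed with its axis along x and rolls along y; it can be pressed anywhere from y = -65 to +45 mm.
- bed (a point): Middle of the top of the brown cork bed, in the press at (0, -27, 17) mm; axes as the press. The bed is 130 mm wide in x between two aluminium side rails (6 mm thick, standing 10 mm above the bed), and runs 94 mm either way in y to two low end stops (4 mm above the bed).
- hinge (a point): Centre of the lever's hinge pin, in the press at (0, 105, 50) mm; the pin runs along the press's x, between two cheeks that span x = -24 to 24 mm, up to z = 62 mm.
- lever (a joint): Angle of the lever (rad): 0 is level, its soft underside then at z = 50 mm above the desk, which is just the height of the stem's waist lying on the bed; grows as the grip rises; 1.57 upright; at 1.9 it leans back against its stop over the hinge. It stays where it is left.
- grip (a point): Middle of the lever's wooden grip, a round bar 16 mm thick and 66 mm long along the press's x, held at both ends by 8 mm rods; 235 mm from the hinge along the lever, 8 mm above its underside. Between the grip and the flat bar of the lever (28 mm wide, 11 mm thick) is an opening 45 mm long and 60 mm wide for a finger.
- stem: Turned lamp stem of dark wood, 120 mm long, about 0.2 kg. Origin in the middle of its axis, x along the axis. It rolls on two round ends 40 mm in diameter and 20 mm long (half a turn = 63 mm of travel); between them is a waist 26 mm in diameter and 80 mm long. The inlays stand in the middle of the waist, half a turn apart; grasp the waist beside them, or an end.
- inlay_a: One white inlay, a round button 14 mm in diameter. Origin: middle of its outer face; its z axis points straight out of the stem (up when the inlay faces up).
- inlay_b: The same for the other inlay, half a turn round the stem from it.
- set_a (a joint): How far inlay a has been pressed in (m): 0 stands 5 mm proud of the waist, 0.005 flush. A tight fit, about 20 N; it stays where it is pressed to.
- set_b (a joint): The same for inlay b.
- tape_roll: Roll of masking tape, 83 mm wide, 19 mm high; bystander. Origin under its middle.
- jar_red: Small jar with a black lid, 49 mm wide, 59 mm high; bystander. Origin under its middle.
- jar_aqua: Larger jar, 55 mm wide, 74 mm high; bystander. Origin under its middle.
- tile_dish: Round dish of tiles, 102 mm wide, 26 mm high; bystander. Origin under its middle.
Things that resemble listed ones, but are neither listed nor needed, are in the scene too. Of the things like the stem, leave any that is green; of the rest the smaller one is meant.

How it is judged:
By the outcome, as a careful person would: the job done as asked, in the order asked, and still so for the second after the job is handed in, with the robot touching nothing.
It also fails if it takes over 72 s, if anything falls off the work surface, if the arm or the gripper's body presses on something with over 40 N, if the wrist force passes 120 N, or if a joint passes its speed limit or range.

### The arm

A 6-joint arm with a two-finger parallel gripper is mounted at the origin on the work surface; the furniture and walls round the work are solid. World frame = base frame: x ahead of the robot, y to its left, z up, the work surface at z = 0. Lengths are in m, angles in degrees, forces in N, time in s.
With the tool pointing down it reaches from about 0.25 to 0.725 m from the base axis. Payload 9.7 kg.
Tool frame: the origin (TCP) lies between the finger pads; the fingertips stand 19 mm ahead of it and the grasp point (between the pads) is the TCP; z points along the fingers, y is the line along which they close (so a half turn about z gives the same grasp; the last joint's range is limited). The gripper opens to 85 mm and grips with 20 to 120 N. Pads are 22 mm wide; open, the fingers measure 114 mm over their backs; the gripper's body (76 mm by 85 mm) begins 54 mm behind the grasp point. The pads swing forward as they close: fully open they stand 13 mm farther back than shut.
Start: joints at [68.01, 4.979, 10.078, 95.1, 0, 90], TCP at [0.206, 0.51, 0.25] pointing down, gripper open.
Joint ranges: [-179.16, 179.16], [-48.56, 103.87], [-65.8, 70.77], [-126.05, 130.52], [-82.76, 87.17], [-180, 180]. Speed limits (degrees/s): [127.2, 127.2, 147.25, 180, 180, 180].

### API

Orientations are given as [roll, pitch, yaw] about the fixed x, y, z axes, in that order (R = Rz(yaw) Ry(pitch) Rx(roll)).
In Python, from workcell import bot gives the robot as it stands. The module is installed in compiled form; this text tells all that it offers.
- The arm moves only by the shell command python3 -m crank 'ROWS' [OPENING] [FORCE]. ROWS is JSON, a list that holds one entry, the list of rows, each a list of 6 numbers: the shift along the world's x, y, z as a fraction of full scale, then the turn, a rotation vector about the world's x, y, z as a fraction of full scale. In form: [[[x, y, z, wx, wy, wz], ...]]. A call has 1 to 20 rows; each row shifts and turns the commanded pose from where the row before left it; what a row does not reach is not made up. Full scale, the value 1, is 20 mm for a shift and 0.12 rad for a turn. A row lasts 1/12 s, in which the tool goes at most 41.7 mm and 7.16 degrees, less where a joint would pass 70% of its speed; a pose out of reach is approached as far as the arm can. A call with a number of a shift or a turn outside -1 to 1 is refused whole. A call with a gripper value outside its range is refused whole. OPENING is the opening, from 0 (shut) to 1 (fully open), set as the call begins (- or left out, the last holds). The fingers move at their own pace and stop on an object; FORCE is the grip in N (left out, the last holds). Time passes only in rows, so rows that do not move let the fingers close. It gives the time, the measured TCP pose, the force, the opening and the grip force at its end, in the units of the state.
- bot.get_obs(): the state, without advancing time (a new reading comes with each control period).
- bot.camera(name): name is "side" or "top"; returns the picture (400x640x3 uint8, red, green, blue); there is no depth.
- bot.camera_model(name): a dict with "vertical_fov" (degrees; the focal length in pixels is half the picture's height over the tangent of half this angle, whatever the lens; pixels are square), "cx", "cy" (the principal point, pixels), "R" (3x3) and "t" (3): a world point X has camera coordinates R X + t. Camera axes: x right, y down, z forward; pixel columns grow to the right and rows downward; lengths in m; the calibration is good to about 2 mm. A picture is of the moment at which its call begins. camera_model takes no time and is no camera call.
- bot.job_done(): hands the job in; it is judged then, once.
The state is a dict: "time": time; "q": joint angles; "qd": joint speeds; "joint_efforts": joint torques, N m; "ee_pos": TCP position; "tcp_rot": TCP orientation; "wrist_force": force on the tool from outside, world axes, zero at the start; "torque": the same for the moment, N m; "opening": finger opening in m; "grasp_force": force on a finger pad.
Only numpy, scipy, OpenCV 4.12 (cv2) and the standard library are available. Lean on these libraries where they do the work, as an engineer would, in place of code of your own. Each camera call takes 0.05 s, during which the arm holds its last target. There are 200 camera calls.

## Working session

There is one attempt and no reset: what is moved stays moved. The work goes in short steps, Python scripts to look and compute and a shell command to move; the robot and the scene stay as the last step left them, time stands still between calls to the robot, and variables do not carry over. Pictures are saved under pics/ and viewed, at most 10 in all, crops included, and the job is handed in when it is done.

```bash
mkdir -p pics
cat > h.py <<'E'
import numpy as np, cv2
from workcell import bot
def ray(name,u,v):
    m=bot.camera_model(name); f=200/np.tan(np.radians(m["vertical_fov"])/2)
    R=np.array(m["R"]);t=np.array(m["t"])
    return -R.T@t, R.T@np.array([(u-m["cx"])/f,(v-m["cy"])/f,1])
def onz(name,u,v,z):
    c,d=ray(name,u,v); return c+d*(z-c[2])/d[2]
def proj(name,X):
    m=bot.camera_model(name); f=200/np.tan(np.radians(m["vertical_fov"])/2)
    p=np.array(m["R"])@np.array(X)+np.array(m["t"]); return np.array([m["cx"]+f*p[0]/p[2],m["cy"]+f*p[1]/p[2]])
def snap(name,fn):
    im=cv2.cvtColor(bot.camera(name),cv2.COLOR_RGB2BGR); cv2.imwrite("pics/"+fn,im); return im
E
python3 - <<'E'
from h import *
a=snap("side","s0.png");b=snap("top","t0.png")
cv2.imwrite("pics/st0.png",np.hstack([a,b])[:, :])
for n in("side","top"):
    m=bot.camera_model(n);print(n,m, ray(n,320,200))
print(bot.get_obs())
E
```

```text
side {'vertical_fov': 47.27581618475422, 'cx': 326.2155361245416, 'cy': 198.60415618170933, 'R': array([[-0.35277142,  0.93556462, -0.01646699],
       [ 0.44366712,  0.15174643, -0.8832511 ],
       [-0.82383968, -0.3188916 , -0.46861106]]), 't': array([ 0.25185691, -0.15602132,  2.0451736 ])} (array([1.84296461, 0.44023594, 0.8247323 ]), array([-0.81768604, -0.33115362, -0.4710851 ]))
top {'vertical_fov': 43.221435892432915, 'cx': 321.05329568988066, 'cy': 198.2643770607821, 'R': array([[ 0.02942853, -0.99955099,  0.00563779],
       [-0.99523251, -0.02982514, -0.09285861],
       [ 0.09298506, -0.00287822, -0.99566334]]), 't': array([-0.09477614,  0.49451759,  1.94518776])} (array([ 0.31407569, -0.07438584,  1.98320669]), array([ 8.95022716e-02, -8.95407606e-04, -9.95994334e-01]))
{'time': 0.1, 'q': array([ 6.80104790e+01,  5.00783421e+00,  1.00363613e+01,  9.50999796e+01,
       -4.55686470e-04,  8.99988956e+01]), 'qd': array([-0.03510149,  0.01038775,  0.10973708, -0.0679388 , -0.0648946 ,
        0.0316592 ]), 'joint_efforts': array([ 1.49423609e-03, -5.21562302e+01,  4.65652692e+01,  1.59941695e-02,
        1.04783469e-04, -4.45910530e-05]), 'ee_pos': array([0.20586694, 0.50980132, 0.24963148]), 'tcp_rot': array([-1.79928547e+02,  4.54308795e-04,  1.58011584e+02]), 'wrist_force': array([-0.01439137,  0.17195754, -0.5618478 ]), 'torque': array([-0.02399727, -0.00370747, -0.00354077]), 'grasp_force': 0.0, 'opening': 0.08543333525678823}
```

View pics/s0.png

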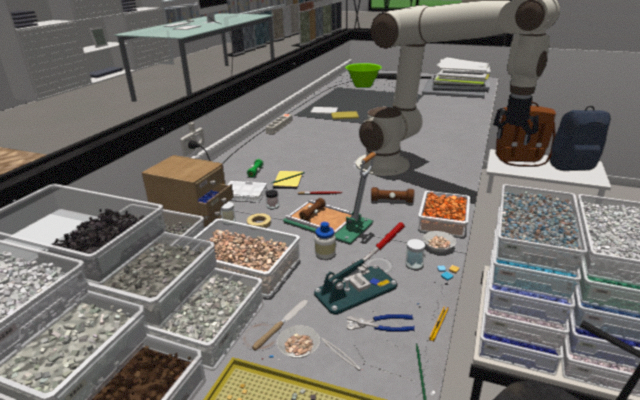

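View pics/t0.png

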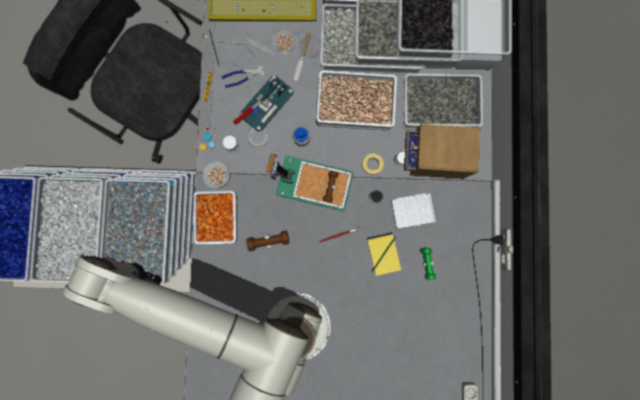

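Run:
```python
from h import *
a=cv2.imread("pics/s0.png");b=cv2.imread("pics/t0.png")
c=cv2.resize(a[180:250,270:430],None,fx=5,fy=4.2857,interpolation=cv2.INTER_CUBIC)[:300]
c=cv2.resize(a[185:245,270:390],None,fx=5,fy=5,interpolation=cv2.INTER_CUBIC)
d=cv2.resize(b[145:215,260:380],None,fx=4,fy=4,interpolation=cv2.INTER_CUBIC)
o=np.zeros((580,600,3),np.uint8);o[:300]=c;o[300:580,:480]=d
cv2.imwrite("pics/crop0.png",o)
# green base contour in top
hsv=cv2.cvtColor(b,cv2.COLOR_BGR2HSV)
m=cv2.inRange(hsv,(60,70,30),(88,255,255));m[:,:255]=0;m[:150]=0;m[215:]=0;m[:,365:]=0
k=cv2.morphologyEx(m,cv2.MORPH_CLOSE,np.ones((3,3)))
pts=cv2.findNonZero(k);r=cv2.minAreaRect(cv2.convexHull(pts));print(r,len(pts))
P=np.array([onz("top",*p,0.014)[:2] for p in cv2.boxPoints(r)]);print(P,np.linalg.norm(np.diff(P,axis=0),axis=1))
m2=cv2.inRange(hsv,(5,110,90),(20,255,255));m2[:,:290]=0;m2[:155]=0;m2[215:]=0;m2[:,360:]=0
r=cv2.minAreaRect(cv2.findNonZero(m2));print(r)
P=np.array([onz("top",*p,0.017)[:2] for p in cv2.boxPoints(r)]);print(P,P.mean(0),np.linalg.norm(np.diff(P,axis=0),axis=1))
```

```text
((314.27581787109375, 183.11233520507812), (69.6787109375, 40.317054748535156), 13.626993179321289) 727
[[ 0.50747891  0.09810933]
 [ 0.66393467  0.06652235]
 [ 0.60664165 -0.20228888]
 [ 0.4509607  -0.16880335]] [0.15961248 0.27484899 0.15924145]
((321.8747863769531, 184.34791564941406), (45.66837692260742, 31.04084014892578), 13.671307563781738)
[[ 0.51139413  0.01834638]
 [ 0.63150648 -0.0064471 ]
 [ 0.5939461  -0.18211786]
 [ 0.47422544 -0.15636919]] [ 0.55276804 -0.08164694] [0.12264458 0.17964129 0.12245828]
```

View pics/crop0.png

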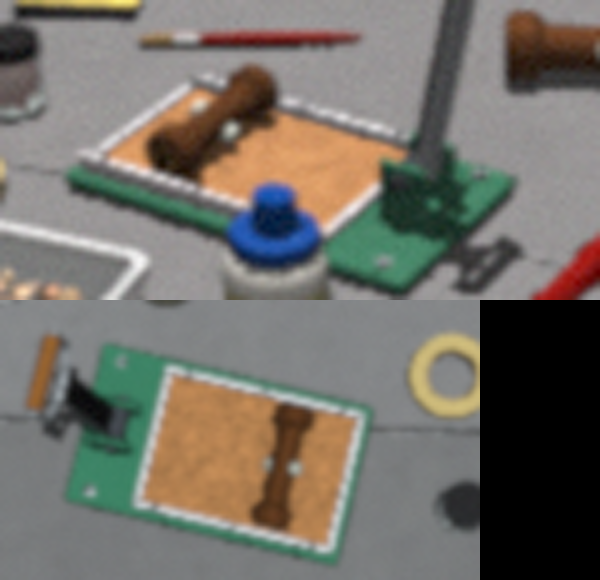

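Candidates like the stem: brown on the bed at top (331,186), a bigger brown one at (268,240), green one at (428,262). The first is meant: it lies on the bed with two white inlays showing, and it is the smaller of the non-green ones. The crop confirms this. The lever leans back past upright, with the grip near top (271,162).

```bash
cat >> h.py <<'E'
Y=np.array([np.sin(np.radians(12)),np.cos(np.radians(12)),0]);X=np.array([Y[1],-Y[0],0]);Z=np.array([0,0,1.])
O=np.array([0.5570,-0.0545,0])
def toP(w): w=np.array(w)-O; return np.array([w@X,w@Y,w[2]])*1000
def toW(p): p=np.array(p)/1000; return O+p[0]*X+p[1]*Y+p[2]*Z
def stem(b,a=None):
    "stem axis and inlays from the top picture, press mm"
    q=[proj("top",toW(p)) for p in [(-64,-118,17),(64,-118,17),(64,64,17),(-64,64,17)]]
    roi=np.zeros(b.shape[:2],np.uint8);cv2.fillPoly(roi,[np.int32(np.round(q))],255);roi=cv2.erode(roi,np.ones((3,3)))
    hsv=cv2.cvtColor(b,cv2.COLOR_BGR2HSV)
    br=cv2.inRange(hsv,(0,60,0),(25,255,115))&roi
    wh=cv2.inRange(hsv,(0,0,130),(180,80,255))&roi
    pb=cv2.findNonZero(br)
    if pb is not None:
        P=np.array([toP(onz("top",*p,0.037)) for p in pb[:,0].astype(float)])
        for s in(-1,1):
            e=P[np.abs(P[:,0]-s*50)<14]; print("end",s,len(e),e[:,1].min().round(),e[:,1].max().round(),e.mean(0).round(1)) if len(e) else 0
        print("brown",len(P),P.min(0).round(),P.max(0).round(),"mean",P.mean(0).round(1))
    n,l,st,c=cv2.connectedComponentsWithStats(wh)
    for i in range(1,n): print("white top",c[i].round(1),st[i,4],"z37",toP(onz("top",*c[i],0.037)).round(1),"z55",toP(onz("top",*c[i],0.055)).round(1))
E
python3 - <<'E'
from h import *
a=cv2.imread("pics/s0.png");b=cv2.imread("pics/t0.png")
stem(b)
print("press origin/bed px",proj("side",toW((0,-27,17))),proj("top",toW((0,-27,17))))
hs=cv2.cvtColor(a,cv2.COLOR_BGR2HSV);w=cv2.inRange(hs,(0,0,130),(180,80,255))
w[:195]=0;w[222:]=0;w[:,:290]=0;w[:,330:]=0
n,l,st,c=cv2.connectedComponentsWithStats(w)
for i in range(1,n): print("side",c[i].round(1),st[i,4],"z37",toP(onz("side",*c[i],.037)).round(1))
# grip: orange-brown in top left of press
h2=cv2.cvtColor(b,cv2.COLOR_BGR2HSV);g=cv2.inRange(h2,(5,90,60),(22,255,255));g[:150]=0;g[178:]=0;g[:,:262]=0;g[:,282:]=0
r=cv2.minAreaRect(cv2.findNonZero(g));print(r)
for ang in(1.57,1.7,1.8,1.9):
    d=235;y=105-d*np.cos(ang)+8*np.sin(ang);z=50+d*np.sin(ang)+8*np.cos(ang)
    print(ang,y,z,proj("top",toW((0,y,z))),proj("side",toW((0,y,z))),toW((0,y,z)))
E
```

```text
end -1 53 -80.0 -44.0 [-48.1 -61.7  37. ]
end 1 52 -77.0 -41.0 [ 47.3 -59.4  37. ]
brown 215 [-59. -80.  37.] [ 58. -41.  37.] mean [ -0.4 -60.4  37. ]
white top [326.  185.5] 2 z37 [ -1.6 -44.6  37. ] z55 [ -3.8 -44.8  55. ]
white top [333.7 186.7] 10 z37 [  0.9 -74.7  37. ] z55 [ -1.3 -74.6  55. ]
white top [323.5 201. ] 2 z37 [-62.6 -49.4  37. ] z55 [-64.2 -49.6  55. ]
white top [327. 202.] 1 z37 [-63.2 -63.5  37. ] z55 [-64.8 -63.5  55. ]
white top [331. 203.] 1 z37 [-63.3 -79.4  37. ] z55 [-64.9 -79.3  55. ]
white top [335. 204.] 1 z37 [-63.4 -95.4  37. ] z55 [-65.  -95.1  55. ]
press origin/bed px [320.92296723 216.02107483] [321.67038917 184.64526246]
side [304.2 202.7] 457 z37 [ -20.5 -112.3   37. ]
side [309.2 205.8] 6 z37 [-10.4 -83.6  37. ]
side [315.8 210.4] 5 z37 [  5.  -44.7  37. ]
side [324.5 221. ] 4 z37 [50.3 20.9 37. ]
((270.396240234375, 162.6132049560547), (3.846095323562622, 17.994230270385742), 15.945395469665527)
1.57 112.81286068643236 285.006296102667 [282.22650011 165.50363712] [356.76689617 152.84726058] [0.58045511 0.05584763 0.2850063 ]
1.7 143.21177464306805 282.0104745019659 [273.62438507 163.54356397] [365.41080768 155.66006843] [0.5867754  0.08558225 0.28201047]
1.8 166.18327329990103 277.0365764988312 [267.2270376  162.19800773] [372.02502717 158.64329338] [0.59155145 0.10805177 0.27703658]
1.9 188.5434489144226 269.7942040716344 [261.11672913 161.01281307] [378.5142304  162.31252092] [0.59620039 0.12992332 0.2697942 ]
```

```bash
R='[0.458,-0.919,0,0,0,-0.323]'; python3 -m crank '[[[0.458,-0.919,0,0,0,-0.323],[0.458,-0.919,0,0,0,-0.323],[0.458,-0.919,0,0,0,-0.323],[0.458,-0.919,0,0,0,-0.323],[0.458,-0.919,0,0,0,-0.323],[0.458,-0.919,0,0,0,-0.323],[0.458,-0.919,0,0,0,-0.323],[0.458,-0.919,0,0,0,-0.323],[0.458,-0.919,0,0,0,-0.323],[0.458,-0.919,0,0,0,-0.323],[0.458,-0.919,0,0,0,-0.323],[0.458,-0.919,0,0,0,-0.323],[0.458,-0.919,0,0,0,-0.323],[0.458,-0.919,0,0,0,-0.323],[0.458,-0.919,0,0,0,-0.323],[0.458,-0.919,0,0,0,-0.323],[0.458,-0.919,0,0,0,-0.323],[0.458,-0.919,0,0,0,-0.323]]]' 0.5 40
python3 -m crank '[[[0.458,-0.919,0,0,0,-0.323],[0.458,-0.919,0,0,0,-0.323],[0.458,-0.919,0,0,0,-0.323],[0.458,-0.919,0,0,0,-0.323],[0.458,-0.919,0,0,0,-0.323],[0.458,-0.919,0,0,0,-0.323],[0.458,-0.919,0,0,0,-0.323],[0.458,-0.919,0,0,0,-0.323],[0.458,-0.919,0,0,0,-0.323],[0.458,-0.919,0,0,0,-0.323],[0.458,-0.919,0,0,0,-0.323],[0.458,-0.919,0,0,0,-0.323],[0.458,-0.919,0,0,0,-0.323],[0.458,-0.919,0,0,0,-0.323],[0.458,-0.919,0,0,0,-0.323],[0.458,-0.919,0,0,0,-0.323],[0.458,-0.919,0,0,0,-0.323],[0.458,-0.919,0,0,0,-0.323],[0,0,0,0,0,0]]]'
```

```text
time: 1.6
ee_pos: [0.371, 0.1782, 0.25]
tcp_rot: [-180.0, -0.0, 117.9]
wrist_force: [0.0, 0.4, 0.2]
opening: 0.0427
grasp_force: 0.0
time: 3.18
ee_pos: [0.5365, -0.1542, 0.249]
tcp_rot: [-179.9, 0.0, 77.8]
wrist_force: [-0.2, -2.2, 0.1]
opening: 0.0424
grasp_force: 0.0
```

```bash
python3 -m crank '[[[0,0.05,-0.85,0,0,0],[0,0.05,-0.85,0,0,0],[0,0,-0.85,0,0,0],[0,0,-0.85,0,0,0],[0,0,-0.85,0,0,0],[0,0,-0.85,0,0,0],[0,0,-0.85,0,0,0],[0,0,-0.85,0,0,0],[0,0,-0.85,0,0,0],[0,0,-0.85,0,0,0],[0,0,-0.85,0,0,0],[0,0,-0.85,0,0,0],[0,0,0,0,0,0]]]'
python3 -m crank '[[[0.055,0.26,0,0,0,0],[0.055,0.26,0,0,0,0],[0.042,0.196,0,0,0,0],[0.021,0.098,0,0,0,0],[0.021,0.098,0,0,0,0],[0.021,0.098,0,0,0,0],[0.021,0.098,0,0,0,0],[0.021,0.098,0,0,0,0],[0.021,0.098,0,0,0,0],[0.021,0.098,0,0,0,0],[0.021,0.098,0,0,0,0],[0.021,0.098,0,0,0,0],[0,0,0,0,0,0],[0,0,0,0,0,0]]]'
python3 - <<'E'
from h import *
o=bot.get_obs();print(toP(o["ee_pos"]))
a=snap("side","s1.png");b=snap("top","t1.png");stem(b)
c=cv2.resize(a[175:235,280:400],None,fx=5,fy=5,interpolation=cv2.INTER_CUBIC)
d=cv2.resize(b[145:215,270:370],None,fx=4,fy=4,interpolation=cv2.INTER_CUBIC)
v=np.zeros((580,600,3),np.uint8);v[:300]=c;v[300:580,:400]=d
cv2.imwrite("pics/crop1.png",v)
E
```

```text
time: 4.27
ee_pos: [0.5335, -0.1486, 0.0427]
tcp_rot: [-179.7, -0.0, 78.1]
wrist_force: [-0.3, -0.1, -0.5]
opening: 0.0428
grasp_force: 0.0
time: 5.43
ee_pos: [0.5425, -0.1176, 0.0462]
tcp_rot: [-180.0, 0.0, 78.1]
wrist_force: [-0.4, 0.3, -0.3]
opening: 0.0427
grasp_force: 0.0
[ -1.02449868 -64.73784036  46.23617818]
end -1 17 4.0 13.0 [-48.    8.5  37. ]
end 1 11 9.0 18.0 [46.3 13.7 37. ]
brown 81 [-61.   4.  37.] [56. 22. 37.] mean [-0.8 12.5 37. ]
white top [329.  186.1] 912 z37 [ -1.3 -56.6  37. ] z55 [ -3.4 -56.7  55. ]
```

View pics/crop1.png

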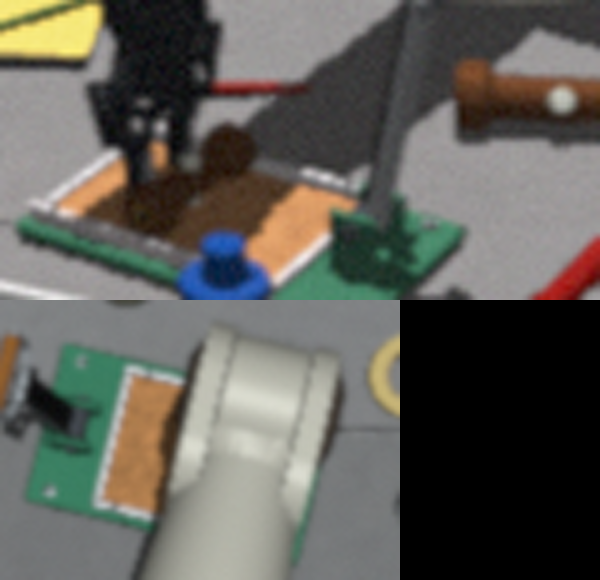

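```bash
python3 -m crank '[[[-0.1,-0.45,0,0,0,0],[-0.1,-0.5,0.5,0,0,0],[-0.1,-0.6,1,0,0,0],[0,-1,1,0,0,0],[0,-1,1,0,0,0],[0,-1,1,0,0,0],[0,-1,1,0,0,0],[0,-1,0.5,0,0,0],[0,-1,0,0,0,0],[0,-1,0,0,0,0],[0,-1,0,0,0,0],[0,0,0,0,0,0]]]'
python3 - <<'E'
from h import *
o=bot.get_obs();print(toP(o["ee_pos"]))
a=snap("side","s2.png");b=snap("top","t2.png");stem(b)
c=cv2.resize(a[185:235,280:400],None,fx=5,fy=5,interpolation=cv2.INTER_CUBIC)
d=cv2.resize(b[150:215,280:380],None,fx=5,fy=5,interpolation=cv2.INTER_CUBIC)
v=np.zeros((580,600,3),np.uint8);v[:250]=c;v[250:575,:500]=d
cv2.imwrite("pics/crop2.png",v)
E
```

```text
time: 6.53
ee_pos: [0.5356, -0.3127, 0.1667]
tcp_rot: [180.0, 0.1, 77.9]
wrist_force: [0.7, 0.0, -0.2]
opening: 0.0428
grasp_force: 0.0
[  32.78105616 -256.97909035  166.71099827]
end -1 59 -57.0 -19.0 [-49.1 -38.   37. ]
end 1 53 -57.0 -20.0 [ 47.3 -38.1  37. ]
brown 206 [-61. -57.  37.] [ 58. -19.  37.] mean [ -2.4 -38.1  37. ]
white top [324.5 184.3] 14 z37 [  1.6 -37.8  37. ] z55 [ -0.6 -38.1  55. ]
white top [319. 200.] 1 z37 [-63.  -31.5  37. ] z55 [-64.5 -31.9  55. ]
white top [323.5 201. ] 2 z37 [-62.6 -49.4  37. ] z55 [-64.2 -49.6  55. ]
white top [327. 202.] 1 z37 [-63.2 -63.5  37. ] z55 [-64.8 -63.5  55. ]
white top [331. 203.] 1 z37 [-63.3 -79.4  37. ] z55 [-64.9 -79.3  55. ]
```

View pics/crop2.png

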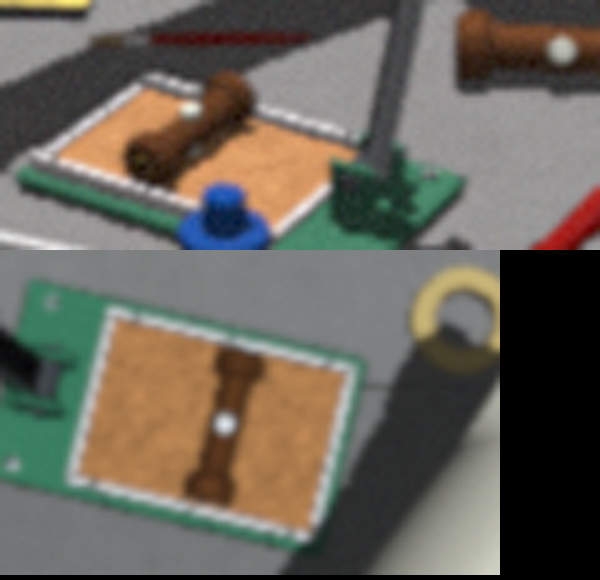

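The stem now lies at y = -38 and the inlay at top (324.5,184.3) faces straight up, centred on the axis. I go to the lever grip next.

```bash
python3 -m crank '[[[0.122,0.93,0.88,0,0,-0.6],[0.122,0.93,0.88,0,0,-0.6],[0.122,0.93,0.88,0,0,-0.6],[0.122,0.93,0.88,0,0,-0.6],[0.122,0.93,0.88,0,0,-0.6],[0.122,0.93,0.88,0,0,-0.6],[0.122,0.93,0.88,0,0,-0.6],[0.122,0.93,0.88,0,0,-0.6],[0.122,0.93,0.88,0,0,-0.6],[0.122,0.93,0.88,0,0,-0.6],[0.122,0.93,0.88,0,0,-0.6]]]' 1
python3 -m crank '[[[0.122,0.93,0,0,0,-0.6],[0.122,0.93,0,0,0,-0.6],[0.122,0.93,0,0,0,-0.6],[0.122,0.93,0,0,0,-0.6],[0.122,0.93,0,0,0,-0.6],[0.122,0.93,0,0,0,-0.6],[0.122,0.93,0,0,0,-0.6],[0.122,0.93,0,0,0,-0.6],[0.122,0.93,0,0,0,-0.6],[0.122,0.93,0,0,0,-0.6],[0.122,0.93,0,0,0,-0.5],[0,0,0,0,0,0]]]'
python3 - <<'E'
from h import *
o=bot.get_obs();print(toP(o["ee_pos"]),o["q"].round(1))
a=snap("side","s3.png")
c=cv2.resize(a[90:240,280:440],None,fx=3.75,fy=3.75,interpolation=cv2.INTER_CUBIC)
cv2.imwrite("pics/crop3.png",c)
hs=cv2.cvtColor(a,cv2.COLOR_BGR2HSV)
for ang in(1.7,1.75,1.8,1.9):
    print(ang,proj("side",toW((0,105-235*np.cos(ang)+8*np.sin(ang),50+235*np.sin(ang)+8*np.cos(ang)))))
E
```

```text
time: 7.55
ee_pos: [0.5627, -0.1026, 0.3614]
tcp_rot: [180.0, -0.0, 32.5]
wrist_force: [0.5, -0.3, -1.0]
opening: 0.0856
grasp_force: 0.0
time: 8.55
ee_pos: [0.5892, -0.0049, 0.36]
tcp_rot: [-175.5, 0.1, -2.4]
wrist_force: [0.1, -0.1, 0.3]
opening: 0.0854
grasp_force: 0.0
[ 21.19473216  55.17865162 360.03053721] [ -2.5  15.4  34.5 109.3   4.5 179.9]
1.7 [365.41080768 155.66006843]
1.75 [368.72811679 157.06408193]
1.8 [372.02502717 158.64329338]
1.9 [378.5142304  162.31252092]
```

View pics/crop3.png

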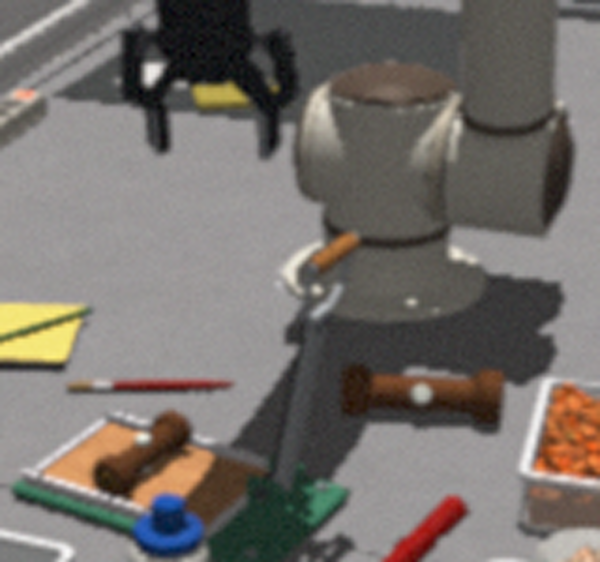

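The grip shows at side (369,157), which matches lever angle 1.75. The last joint hit its range, so I turn the tool the other way, to yaw 168.

```bash
python3 -m crank '[[[0,0,0,-0.33,0,0],[0,0,0,-0.32,0,0],[0,0.2,0,0,0,1],[0,0.2,0,0,0,1],[0,0.2,0,0,0,1],[0,0.2,0,0,0,1],[0,0.2,0,0,0,1],[0,0.2,0,0,0,1],[0,0.2,0,0,0,1],[0,0.2,0,0,0,1],[0,0.2,0,0,0,1],[0,0.2,0,0,0,1],[0,0.2,0,0,0,1],[0,0.2,0,0,0,1],[0,0.2,0,0,0,1],[0,0.2,0,0,0,1]]]'
python3 -m crank '[[[0,0.2,0,0,0,1],[0,0.2,0,0,0,1],[0,0.2,0,0,0,1],[0,0.2,0,0,0,1],[0,0.2,0,0,0,1],[0,0.2,0,0,0,1],[0,0.2,0,0,0,1],[0,0.2,0,0,0,1],[0,0.2,0,0,0,1],[0,0.2,0,0,0,1],[0,0.1,0,0,0,0.7],[0,0,0,0,0,0]]]'
```

```text
time: 9.93
ee_pos: [0.5888, 0.0435, 0.3602]
tcp_rot: [-179.7, -0.1, 95.3]
wrist_force: [-0.5, -0.5, -0.2]
opening: 0.0855
grasp_force: 0.0
time: 10.93
ee_pos: [0.5888, 0.0856, 0.3601]
tcp_rot: [-179.6, -0.1, 168.7]
wrist_force: [-0.1, 0.2, 0.3]
opening: 0.0854
grasp_force: 0.0
```

```bash
python3 -m crank '[[[0,0.3,0,0,0,0],[0,0.27,0,0,0,0],[0,0,-0.8,0,0,0],[0,0,-0.8,0,0,0],[0,0,-0.8,0,0,0],[0,0,-0.8,0,0,0],[0,0,-0.7,0,0,0],[0,0,0,0,0,0]]]'
python3 -m crank '[[[0,0,0,0,0,0],[0,0,0,0,0,0],[0,0,0,0,0,0],[0,0,0,0,0,0],[0,0,0,0,0,0],[0,0,0,0,0,0],[0,0,0,0,0,0],[0,0,0,0,0,0]]]' 0 60
python3 - <<'E'
from h import *
o=bot.get_obs();p=toP(o["ee_pos"]);print(p)
# lever arc: grip positions vs angle, steps for arc in units from the current pose
L=np.hypot(235,8);d0=np.arctan2(8,235)
th=np.arctan2(p[2]-50,105-p[1])-d0;print("angle",th,"radius",np.hypot(p[2]-50,105-p[1]),L)
def g(t): return toW((0,105-L*np.cos(t+d0),50+L*np.sin(t+d0)))
T=np.linspace(th,0.0,33);G=np.array([g(t) for t in T]);D=np.diff(G,axis=0)/0.02
for t,d in zip(T[1:],D): print(round(t,3),d.round(2))
E
```

```text
time: 11.6
ee_pos: [0.5883, 0.0965, 0.279]
tcp_rot: [-179.6, -0.3, 168.3]
wrist_force: [-1.7, -0.6, 0.4]
opening: 0.0851
grasp_force: 0.0
time: 12.27
ee_pos: [0.5893, 0.0963, 0.2825]
tcp_rot: [-179.7, -0.0, 168.4]
wrist_force: [-0.0, 0.9, 4.1]
opening: 0.0139
grasp_force: 58.6
[2.04197370e-01 1.54255380e+02 2.82548828e+02]
angle 1.7454887852999246 radius 237.70790882361257 235.1361307838504
1.691 [-0.13 -0.62  0.12]
1.636 [-0.13 -0.62  0.08]
1.582 [-0.13 -0.63  0.05]
1.527 [-0.13 -0.63  0.01]
1.473 [-0.13 -0.63 -0.02]
1.418 [-0.13 -0.62 -0.06]
1.364 [-0.13 -0.62 -0.09]
1.309 [-0.13 -0.61 -0.13]
1.255 [-0.13 -0.61 -0.16]
1.2 [-0.13 -0.6  -0.2 ]
1.145 [-0.12 -0.59 -0.23]
1.091 [-0.12 -0.57 -0.26]
1.036 [-0.12 -0.56 -0.29]
0.982 [-0.12 -0.54 -0.32]
0.927 [-0.11 -0.52 -0.35]
0.873 [-0.11 -0.5  -0.38]
0.818 [-0.1  -0.48 -0.41]
0.764 [-0.1  -0.46 -0.44]
0.709 [-0.09 -0.44 -0.46]
0.655 [-0.09 -0.41 -0.48]
0.6 [-0.08 -0.39 -0.51]
0.545 [-0.08 -0.36 -0.53]
0.491 [-0.07 -0.33 -0.55]
0.436 [-0.06 -0.3  -0.56]
0.382 [-0.06 -0.27 -0.58]
0.327 [-0.05 -0.24 -0.59]
0.273 [-0.04 -0.21 -0.61]
0.218 [-0.04 -0.17 -0.62]
0.164 [-0.03 -0.14 -0.63]
0.109 [-0.02 -0.11 -0.63]
0.055 [-0.02 -0.07 -0.64]
0.0 [-0.01 -0.04 -0.64]
```

```bash
python3 -m crank '[[[-0.13,-0.62,0.12,0,0,0],[-0.13,-0.62,0.08,0,0,0],[-0.13,-0.63,0.05,0,0,0],[-0.13,-0.63,0.01,0,0,0],[-0.13,-0.63,-0.02,0,0,0],[-0.13,-0.62,-0.06,0,0,0],[-0.13,-0.62,-0.09,0,0,0],[-0.13,-0.61,-0.13,0,0,0],[-0.13,-0.61,-0.16,0,0,0],[-0.13,-0.6,-0.2,0,0,0],[-0.12,-0.59,-0.23,0,0,0],[-0.12,-0.57,-0.26,0,0,0],[-0.12,-0.56,-0.29,0,0,0],[-0.12,-0.54,-0.32,0,0,0]]]'
python3 - <<'E'
from h import *
o=bot.get_obs();p=toP(o["ee_pos"]);print(p,np.arctan2(p[2]-50,105-p[1])-.034,np.hypot(p[2]-50,105-p[1]),o["wrist_force"])
E
```

```text
time: 13.43
ee_pos: [0.5534, -0.0738, 0.2516]
tcp_rot: [-179.6, -0.0, 168.4]
wrist_force: [3.3, 3.0, 1.2]
opening: 0.0139
grasp_force: 64.2
[  0.51618504 -19.59697251 251.55549212] 0.9831184796301282 236.95784849622788 [3.30938419 2.96764551 1.19013653]
```

```bash
python3 -m crank '[[[-0.11,-0.52,-0.35,0,0,0],[-0.11,-0.5,-0.38,0,0,0],[-0.1,-0.48,-0.41,0,0,0],[-0.1,-0.46,-0.44,0,0,0],[-0.09,-0.44,-0.46,0,0,0],[-0.09,-0.41,-0.48,0,0,0],[-0.08,-0.39,-0.51,0,0,0],[-0.08,-0.36,-0.53,0,0,0],[-0.07,-0.33,-0.55,0,0,0],[-0.06,-0.3,-0.56,0,0,0],[-0.06,-0.27,-0.58,0,0,0],[-0.05,-0.24,-0.59,0,0,0],[-0.04,-0.21,-0.61,0,0,0],[-0.04,-0.17,-0.62,0,0,0],[-0.03,-0.14,-0.63,0,0,0]]]'
python3 - <<'E'
from h import *
o=bot.get_obs();p=toP(o["ee_pos"]);print(p,np.arctan2(p[2]-50,105-p[1])-.034,np.hypot(p[2]-50,105-p[1]),o["wrist_force"])
E
```

```text
time: 14.68
ee_pos: [0.5311, -0.1777, 0.0966]
tcp_rot: [-179.6, -0.1, 168.4]
wrist_force: [1.9, -2.2, 4.8]
opening: 0.014
grasp_force: 68.9
[   0.25376103 -125.92652438   96.61260274] 0.16517412013639785 235.58394342049993 [ 1.86896778 -2.23638427  4.78405377]
```

```bash
python3 -m crank '[[[-0.02,-0.08,-0.5,0,0,0],[-0.01,-0.06,-0.5,0,0,0],[-0.01,-0.03,-0.3,0,0,0],[0,-0.01,-0.15,0,0,0],[0,-0.01,-0.1,0,0,0],[0,0,-0.1,0,0,0],[0,0,-0.1,0,0,0]]]'
python3 -m crank '[[[0,0,-0.07,0,0,0],[0,0,-0.07,0,0,0],[0,0,-0.05,0,0,0],[0,0,0,0,0,0]]]'
python3 - <<'E'
from h import *
o=bot.get_obs();p=toP(o["ee_pos"]);print(p,np.arctan2(p[2]-50,105-p[1])-.034,np.hypot(p[2]-50,105-p[1]),o["wrist_force"])
E
```

```text
time: 15.27
ee_pos: [0.5302, -0.182, 0.0631]
tcp_rot: [-179.5, -0.1, 168.4]
wrist_force: [-5.1, -6.3, 15.5]
opening: 0.0139
grasp_force: 72.2
time: 15.6
ee_pos: [0.5302, -0.1821, 0.06]
tcp_rot: [-179.5, -0.0, 168.4]
wrist_force: [-4.8, -7.3, 13.7]
opening: 0.0139
grasp_force: 72.2
[   0.29248724 -130.41595604   60.01199759] 0.00850335458029973 235.62875981971487 [-4.77396064 -7.31325974 13.71133972]
```

```bash
python3 -m crank '[[[0,0,-0.05,0,0,0],[0,0,-0.05,0,0,0],[0,0,0,0,0,0]]]'
python3 -m crank '[[[0,0,-0.05,0,0,0],[0,0,-0.05,0,0,0],[0,0,0,0,0,0]]]'
```

```text
time: 15.85
ee_pos: [0.5301, -0.1822, 0.0581]
tcp_rot: [-179.5, -0.0, 168.4]
wrist_force: [-5.6, -8.3, 14.8]
opening: 0.014
grasp_force: 72.2
time: 16.1
ee_pos: [0.5301, -0.1824, 0.0557]
tcp_rot: [-179.5, -0.0, 168.4]
wrist_force: [-4.1, -7.5, 11.7]
opening: 0.014
grasp_force: 72.9
```

```bash
python3 -m crank '[[[0,0,-0.06,0,0,0],[0,0,-0.05,0,0,0],[0,0,0,0,0,0]]]'
python3 - <<'E'
from h import *
a=snap("side","s4.png")
c=cv2.resize(a[165:240,270:390],None,fx=6,fy=6,interpolation=cv2.INTER_CUBIC)
cv2.imwrite("pics/crop4.png",c)
E
```

```text
time: 16.35
ee_pos: [0.5302, -0.1825, 0.0548]
tcp_rot: [-179.4, -0.0, 168.4]
wrist_force: [-8.0, -5.7, 21.3]
opening: 0.0136
grasp_force: 74.1
```

View pics/crop4.png

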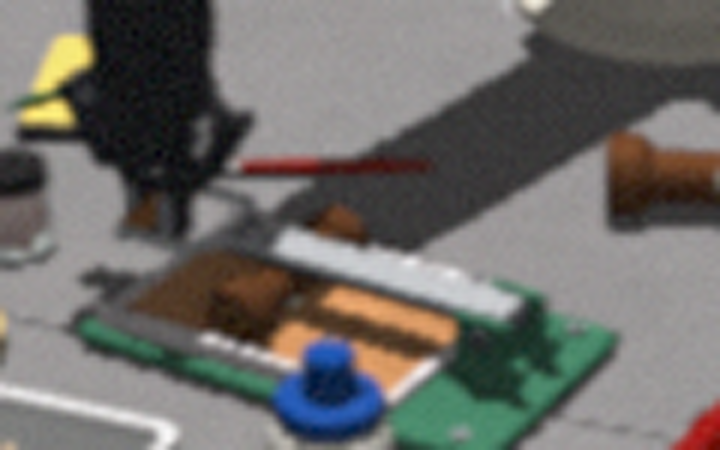

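Lever is level on the waist (force rising steeply). A last small push, then I raise it.

```bash
python3 -m crank '[[[0,0,-0.05,0,0,0],[0,0,-0.03,0,0,0],[0,0,0,0,0,0]]]'
python3 -m crank '[[[0,0,0.1,0,0,0],[0,0,0.2,0,0,0],[0.01,0.02,0.4,0,0,0],[0.02,0.07,0.6,0,0,0],[0.02,0.11,0.63,0,0,0],[0.03,0.14,0.63,0,0,0],[0.04,0.17,0.62,0,0,0],[0.04,0.21,0.61,0,0,0],[0.05,0.24,0.59,0,0,0],[0.06,0.27,0.58,0,0,0],[0.06,0.3,0.56,0,0,0],[0.07,0.33,0.55,0,0,0],[0.08,0.36,0.53,0,0,0],[0.08,0.39,0.51,0,0,0],[0.09,0.41,0.48,0,0,0],[0.09,0.44,0.46,0,0,0],[0.1,0.46,0.44,0,0,0]]]'
python3 - <<'E'
from h import *
o=bot.get_obs();p=toP(o["ee_pos"]);print(p,np.arctan2(p[2]-50,105-p[1])-.034,np.hypot(p[2]-50,105-p[1]),o["wrist_force"])
a=snap("side","s5.png");b=snap("top","t5.png")
stem(b)
E
```

```text
time: 16.65
ee_pos: [0.5303, -0.1825, 0.0545]
tcp_rot: [-179.4, 0.0, 168.4]
wrist_force: [-13.3, -4.5, 31.5]
opening: 0.0139
grasp_force: 75.3
time: 18.07
ee_pos: [0.5458, -0.1089, 0.2249]
tcp_rot: [-178.8, 0.2, 168.1]
wrist_force: [-13.9, -35.5, 29.4]
opening: 0.0138
grasp_force: 65.6
[  0.3700647  -55.57430933 224.92375791] 0.794142696513938 237.44984712826118 [-13.91276849 -35.50840957  29.35097987]
end -1 14 29.0 37.0 [-49.2  32.8  37. ]
end 1 12 40.0 47.0 [46.5 43.2 37. ]
brown 49 [-63.  29.  37.] [56. 58. 37.] mean [-5.4 39.3 37. ]
white top [325.3 185. ] 1105 z37 [ -0.4 -41.6  37. ] z55 [ -2.6 -41.9  55. ]
```

```bash
python3 -m crank '[[[0.07,0.39,0.5,0,0,0],[0.09,0.43,0.45,0,0,0],[0.11,0.52,0.35,0,0,0],[0.12,0.54,0.33,0,0,0],[0.12,0.56,0.3,0,0,0],[0.12,0.57,0.26,0,0,0]]]'
python3 - <<'E'
from h import *
o=bot.get_obs();p=toP(o["ee_pos"]);print(p,np.arctan2(p[2]-50,105-p[1])-.034,np.hypot(p[2]-50,105-p[1]),o["wrist_force"])
E
```

```text
time: 18.67
ee_pos: [0.5593, -0.045, 0.2681]
tcp_rot: [-179.3, 0.2, 168.3]
wrist_force: [-7.8, -15.4, 28.3]
opening: 0.0139
grasp_force: 65.2
[  0.29317723   9.80476582 268.11673462] 1.1252745247925733 237.98538301819795 [ -7.81896337 -15.36090901  28.30558283]
```

```bash
python3 -m crank '[[[0.11,0.55,0.33,0,0,0],[0.12,0.57,0.27,0,0,0],[0.13,0.61,0.16,0,0,0],[0.13,0.61,0.13,0,0,0],[0.13,0.62,0.09,0,0,0],[0.13,0.62,0.06,0,0,0],[0.13,0.63,0.02,0,0,0],[0.13,0.63,-0.01,0,0,0],[0.13,0.63,-0.05,0,0,0],[0.13,0.62,-0.08,0,0,0],[0,0,0,0,0,0]]]'
python3 - <<'E'
from h import *
o=bot.get_obs();p=toP(o["ee_pos"]);print(p,np.arctan2(p[2]-50,105-p[1])-.034,np.hypot(p[2]-50,105-p[1]),o["wrist_force"])
b=snap("top","t6.png");stem(b)
E
```

```text
time: 19.58
ee_pos: [0.5859, 0.0808, 0.2834]
tcp_rot: [-179.6, 0.0, 168.5]
wrist_force: [3.2, 0.1, 9.7]
opening: 0.0137
grasp_force: 67.0
[1.53490115e-01 1.38328944e+02 2.83448979e+02] 1.6786056034933579 235.8161235870496 [3.23506496 0.13528605 9.74761687]
end -1 60 -57.0 -19.0 [-48.9 -37.8  37. ]
end 1 54 -58.0 -20.0 [ 47.3 -38.5  37. ]
brown 216 [-61. -58.  37.] [ 58. -19.  37.] mean [ -2.1 -38.1  37. ]
white top [324.7 184.4] 7 z37 [  1.3 -38.7  37. ] z55 [ -0.9 -39.   55. ]
white top [319. 200.] 1 z37 [-63.  -31.5  37. ] z55 [-64.5 -31.9  55. ]
white top [323.5 201. ] 2 z37 [-62.6 -49.4  37. ] z55 [-64.2 -49.6  55. ]
white top [327. 202.] 1 z37 [-63.2 -63.5  37. ] z55 [-64.8 -63.5  55. ]
white top [331. 203.] 1 z37 [-63.3 -79.4  37. ] z55 [-64.9 -79.3  55. ]
white top [335. 204.] 1 z37 [-63.4 -95.4  37. ] z55 [-65.  -95.1  55. ]
```

```bash
python3 -m crank '[[[0,0,0,0,0,0],[0,0,0,0,0,0],[0,0,0,0,0,0],[0,0,0,0,0,0],[0,0,0.3,0,0,0],[0,0,0.9,0,0,0],[0,0,0.9,0,0,0],[0,0,0.9,0,0,0],[0,0,0.9,0,0,0]]]' 1
python3 -m crank '[[[-0.167,-0.78,0,0,0,-0.94],[-0.167,-0.78,0,0,0,-0.94],[-0.167,-0.78,0,0,0,-0.94],[-0.167,-0.78,0,0,0,-0.94],[-0.167,-0.78,0,0,0,-0.94],[-0.167,-0.78,0,0,0,-0.94],[-0.167,-0.78,0,0,0,-0.94],[-0.167,-0.78,0,0,0,-0.94],[-0.167,-0.78,-0.3,0,0,-0.94],[-0.167,-0.78,-0.6,0,0,-0.94],[-0.167,-0.78,-1,0,0,-0.94],[-0.167,-0.78,-1,0,0,-0.94],[-0.167,-0.78,-1,0,0,-0.94],[-0.167,-0.78,-1,0,0,-0.94],[0,0,0,0,0,0]]]' 0.5
python3 - <<'E'
from h import *
o=bot.get_obs();print(toP(o["ee_pos"]))
E
```

```text
time: 20.38
ee_pos: [0.585, 0.0793, 0.3624]
tcp_rot: [-179.6, -0.1, 168.4]
wrist_force: [0.4, -0.1, -0.2]
opening: 0.0854
grasp_force: 0.0
time: 21.63
ee_pos: [0.5369, -0.1409, 0.2595]
tcp_rot: [-179.3, -0.0, 77.5]
wrist_force: [0.1, 0.3, -1.4]
opening: 0.0428
grasp_force: 0.0
[ -1.64998463 -88.70565276 259.52713662]
```

```bash
python3 -m crank '[[[0.08,0,-1,0,0,0],[0,0,-1,0,0,0],[0,0,-1,0,0,0],[0,0,-1,0,0,0],[0,0,-1,0,0,0],[0,0,-1,0,0,0],[0,0,-1,0,0,0],[0,0,-1,0,0,0],[0,0,-1,0,0,0],[0,0,-1,0,0,0],[0,0,-0.7,0,0,0],[0,0,0,0,0,0],[0.055,0.26,0,0,0,0],[0.055,0.26,0,0,0,0],[0.055,0.26,0,0,0,0],[0.042,0.196,0,0,0,0]]]'
python3 -m crank '[[[0.031,0.147,0,0,0,0],[0.031,0.147,0,0,0,0],[0.031,0.147,0,0,0,0],[0.031,0.147,0,0,0,0],[0.031,0.147,0,0,0,0],[0.031,0.147,0,0,0,0],[0.031,0.147,0,0,0,0],[0.031,0.147,0,0,0,0],[0.031,0.147,0,0,0,0],[0.031,0.147,0,0,0,0],[0.031,0.147,0,0,0,0],[0.031,0.147,0,0,0,0],[0.031,0.147,0,0,0,0],[0.031,0.147,0,0,0,0],[0.031,0.147,0,0,0,0],[0.031,0.147,0,0,0,0],[0.021,0.098,0,0,0,0],[0.01,0.05,0,0,0,0],[0,0,0,0,0,0]]]'
python3 - <<'E'
from h import *
o=bot.get_obs();print(toP(o["ee_pos"]))
b=snap("side","s7.png")
E
```

```text
time: 22.97
ee_pos: [0.5452, -0.1187, 0.0507]
tcp_rot: [-179.8, -0.1, 78.0]
wrist_force: [0.3, 0.2, -1.2]
opening: 0.0429
grasp_force: 0.0
time: 24.55
ee_pos: [0.5548, -0.0692, 0.0493]
tcp_rot: [-179.6, -0.1, 78.0]
wrist_force: [1.1, 0.1, -0.1]
opening: 0.0425
grasp_force: 0.0
[  0.95420379 -14.87270625  49.25763107]
```

```bash
python3 -m crank '[[[0.021,0.098,0,0,0,0],[0.021,0.098,0,0,0,0],[0.021,0.098,0,0,0,0],[0.01,0.05,0,0,0,0],[0,0,0,0,0,0]]]'
python3 -m crank '[[[-0.1,-0.45,0,0,0,0],[-0.1,-0.5,0.5,0,0,0],[-0.1,-0.6,1,0,0,0],[0,-1,1,0,0,0],[0,-1,1,0,0,0],[0,-1,1,0,0,0],[0,-1,1,0,0,0],[0,-1,0.5,0,0,0],[0,-1,0,0,0,0],[0,-1,0,0,0,0],[0,-1,0,0,0,0],[0,-1,0,0,0,0],[0,0,0,0,0,0]]]'
python3 - <<'E'
from h import *
o=bot.get_obs();print(toP(o["ee_pos"]))
a=snap("side","s8.png");b=snap("top","t8.png");stem(b)
c=cv2.resize(a[185:235,280:400],None,fx=5,fy=5,interpolation=cv2.INTER_CUBIC)
d=cv2.resize(b[150:215,280:380],None,fx=5,fy=5,interpolation=cv2.INTER_CUBIC)
v=np.zeros((580,600,3),np.uint8);v[:250]=c;v[250:575,:500]=d
cv2.imwrite("pics/crop8.png",v)
E
```

```text
time: 25.02
ee_pos: [0.5563, -0.0623, 0.0493]
tcp_rot: [-179.6, -0.1, 78.0]
wrist_force: [-0.1, 0.1, 0.2]
opening: 0.0426
grasp_force: 0.0
time: 26.1
ee_pos: [0.5493, -0.2775, 0.1697]
tcp_rot: [-179.7, -0.0, 77.8]
wrist_force: [1.2, 0.3, 0.1]
opening: 0.0424
grasp_force: 0.0
[  38.87173164 -219.71998736  169.71741515]
end -1 88 -112.0 36.0 [-49.8 -17.8  37. ]
end 1 49 -1.0 36.0 [47.1 17.3 37. ]
brown 240 [ -63. -113.   37.] [57. 36. 37.] mean [-9.2  0.5 37. ]
white top [312.2 181.2] 8 z37 [ 1.8 11.2 37. ] z55 [-0.3 10.5 55. ]
white top [303. 196.] 1 z37 [-62.5  32.3  37. ] z55 [-64.1  31.4  55. ]
white top [311. 198.] 1 z37 [-62.8   0.4  37. ] z55 [-64.3  -0.3  55. ]
white top [327. 202.] 1 z37 [-63.2 -63.5  37. ] z55 [-64.8 -63.5  55. ]
white top [331. 203.] 1 z37 [-63.3 -79.4  37. ] z55 [-64.9 -79.3  55. ]
```

View pics/crop8.png

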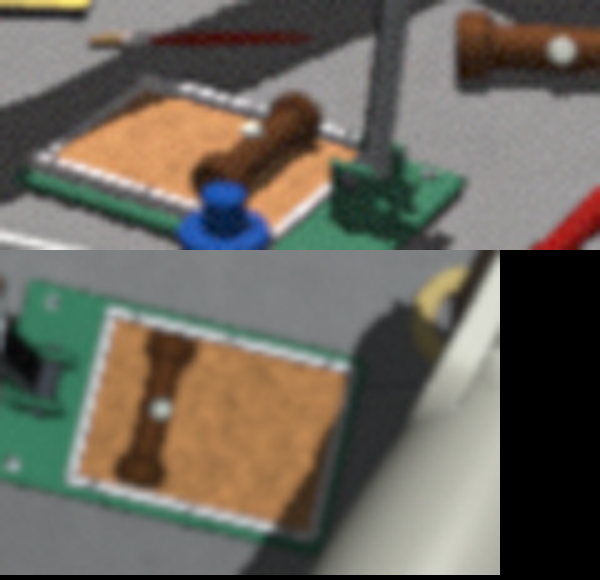

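```bash
python3 -m crank '[[[0,0.944,0,0,0,0],[0,0.944,0,0,0,0],[0,0.944,0,0,0,0],[0,0.944,0,0,0,0],[0,0.944,0,0,0,0],[0,0.944,0,0,0,0],[0,0.944,0,0,0,0],[0,0.944,0,0,0,0],[0,0.944,-0.2,0,0,0],[0,0.944,-0.8,0,0,0],[0,0,-1,0,0,0],[0,0,-1,0,0,0],[0,0,-1,0,0,0],[0,0,-1,0,0,0],[0,0,-1,0,0,0],[0,0,-0.2,0,0,0],[0,0,0,0,0,0]]]'
python3 -m crank '[[[0.052,0.245,0,0,0,0],[0.052,0.245,0,0,0,0],[0.052,0.245,0,0,0,0],[0.052,0.245,0,0,0,0],[0.021,0.098,0,0,0,0],[0.021,0.098,0,0,0,0],[0.021,0.098,0,0,0,0],[0.021,0.098,0,0,0,0],[0,0,0,0,0,0]]]'
python3 - <<'E'
from h import *
o=bot.get_obs();print(toP(o["ee_pos"]))
E
```

```text
time: 27.62
ee_pos: [0.5492, -0.0842, 0.0445]
tcp_rot: [-179.5, -0.1, 78.0]
wrist_force: [0.4, 0.1, 0.6]
opening: 0.0428
grasp_force: 0.0
time: 28.37
ee_pos: [0.5561, -0.0571, 0.0453]
tcp_rot: [-179.6, -0.1, 78.0]
wrist_force: [0.2, -0.6, 0.0]
opening: 0.0427
grasp_force: 0.0
[-0.30414449 -2.69141294 45.27439024]
```

```bash
python3 -m crank '[[[0.021,0.1,0,0,0,0],[0,0,0,0,0,0],[-0.1,-0.49,0,0,0,0],[-0.1,-0.49,0.2,0,0,0],[0,0,1,0,0,0],[0,0,1,0,0,0],[0,0,1,0,0,0],[0,0,1,0,0,0],[0,0,1,0,0,0],[0,0,1,0,0,0],[0,0,1,0,0,0.9],[0,0,1,0,0,0.9],[0,0,1,0,0,0.9],[0,0,1,0,0,0.9],[0,0,1,0,0,0.9],[0,0,1,0,0,0.9],[0,0,1,0,0,0.9]]]'
python3 -m crank '[[[0,0,1,0,0,0.9],[0,0,1,0,0,0.9],[0,0,0.6,0,0,0.9],[0.2,0.9,0,0,0,0.9],[0.2,0.9,0,0,0,0.9],[0.2,0.9,0,0,0,0.9],[0.2,0.9,0,0,0,0.9],[0.2,0.9,0,0,0,0.5],[0.2,0.9,0,0,0,0],[0.2,0.9,0,0,0,0],[0.2,0.9,0,0,0,0],[0.1,0.6,0,0,0,0],[0,0,0,0,0,0]]]' 1
python3 - <<'E'
from h import *
o=bot.get_obs();print(toP(o["ee_pos"]))
a=snap("side","s9.png");b=snap("top","t9.png");stem(b)
E
```

```text
time: 29.78
ee_pos: [0.552, -0.0761, 0.3106]
tcp_rot: [-179.7, -0.1, 121.5]
wrist_force: [1.5, 0.1, 0.0]
opening: 0.0426
grasp_force: 0.0
time: 30.87
ee_pos: [0.5868, 0.082, 0.361]
tcp_rot: [-179.7, -0.1, 168.1]
wrist_force: [-0.1, -1.1, -0.9]
opening: 0.0854
grasp_force: 0.0
[  0.72147047 139.75322367 361.04665035]
end -1 60 4.0 42.0 [-49.1  23.4  37. ]
end 1 48 7.0 43.0 [46.8 24.3 37. ]
brown 206 [-62.   4.  37.] [57. 43. 37.] mean [-3.3 23.9 37. ]
white top [308.7 180.5] 14 z37 [ 1.4 25.3 37. ] z55 [-0.7 24.4 55. ]
white top [327. 202.] 1 z37 [-63.2 -63.5  37. ] z55 [-64.8 -63.5  55. ]
white top [331. 203.] 1 z37 [-63.3 -79.4  37. ] z55 [-64.9 -79.3  55. ]
white top [335. 204.] 1 z37 [-63.4 -95.4  37. ] z55 [-65.  -95.1  55. ]
```

Second inlay is up (stem y 23.9, inlay 24.4). Now I grasp the grip again.

```bash
python3 -m crank '[[[0,0,-0.8,0,0,0],[0,0,-0.8,0,0,0],[0,0,-0.8,0,0,0],[0,0,-0.8,0,0,0],[0,0,-0.75,0,0,0],[0,0,0,0,0,0]]]'
python3 -m crank '[[[0,0,0,0,0,0],[0,0,0,0,0,0],[0,0,0,0,0,0],[0,0,0,0,0,0],[0,0,0,0,0,0],[0,0,0,0,0,0],[0,0,0,0,0,0]]]' 0 60
python3 - <<'E'
from h import *
o=bot.get_obs();p=toP(o["ee_pos"]);print(p)
L=np.hypot(p[2]-50,105-p[1]);d0=np.arctan2(8,235)
th=np.arctan2(p[2]-50,105-p[1])-d0;print("angle",th,"radius",L)
def g(t): return toW((0,105-L*np.cos(t+d0),50+L*np.sin(t+d0)))
T=np.linspace(th,0.12,25);G=np.array([g(t) for t in T]);D=np.diff(G,axis=0)/0.02
print(",".join(str([*map(float,d.round(2)),0,0,0]).replace(" ","") for d in D))
E
```

```text
time: 31.47
ee_pos: [0.5857, 0.0796, 0.2796]
tcp_rot: [-179.6, -0.3, 168.0]
wrist_force: [-0.7, 0.2, -1.6]
opening: 0.0855
grasp_force: 0.0
time: 32.05
ee_pos: [0.5867, 0.081, 0.2829]
tcp_rot: [-179.7, -0.0, 168.0]
wrist_force: [0.1, -0.6, 4.7]
opening: 0.0145
grasp_force: 58.4
[  0.86587742 138.75527419 282.8946079 ]
angle 1.6807025940706297 radius 235.3281048367163
[-0.16,-0.74,0.09,0,0,0],[-0.16,-0.75,0.04,0,0,0],[-0.16,-0.75,-0.01,0,0,0],[-0.16,-0.75,-0.06,0,0,0],[-0.16,-0.74,-0.11,0,0,0],[-0.16,-0.73,-0.16,0,0,0],[-0.15,-0.72,-0.21,0,0,0],[-0.15,-0.7,-0.26,0,0,0],[-0.15,-0.69,-0.3,0,0,0],[-0.14,-0.67,-0.35,0,0,0],[-0.14,-0.64,-0.39,0,0,0],[-0.13,-0.62,-0.43,0,0,0],[-0.12,-0.59,-0.47,0,0,0],[-0.12,-0.56,-0.51,0,0,0],[-0.11,-0.52,-0.55,0,0,0],[-0.1,-0.49,-0.58,0,0,0],[-0.1,-0.45,-0.61,0,0,0],[-0.09,-0.41,-0.64,0,0,0],[-0.08,-0.37,-0.67,0,0,0],[-0.07,-0.32,-0.69,0,0,0],[-0.06,-0.28,-0.71,0,0,0],[-0.05,-0.23,-0.73,0,0,0],[-0.04,-0.19,-0.74,0,0,0],[-0.03,-0.14,-0.75,0,0,0]
```

```bash
python3 -m crank '[[[-0.16,-0.74,0.09,0,0,0],[-0.16,-0.75,0.04,0,0,0],[-0.16,-0.75,-0.01,0,0,0],[-0.16,-0.75,-0.06,0,0,0],[-0.16,-0.74,-0.11,0,0,0],[-0.16,-0.73,-0.16,0,0,0],[-0.15,-0.72,-0.21,0,0,0],[-0.15,-0.7,-0.26,0,0,0],[-0.15,-0.69,-0.3,0,0,0],[-0.14,-0.67,-0.35,0,0,0],[-0.14,-0.64,-0.39,0,0,0],[-0.13,-0.62,-0.43,0,0,0]]]'
python3 -m crank '[[[-0.12,-0.59,-0.47,0,0,0],[-0.12,-0.56,-0.51,0,0,0],[-0.11,-0.52,-0.55,0,0,0],[-0.1,-0.49,-0.58,0,0,0],[-0.1,-0.45,-0.61,0,0,0],[-0.09,-0.41,-0.64,0,0,0],[-0.08,-0.37,-0.67,0,0,0],[-0.07,-0.32,-0.69,0,0,0],[-0.06,-0.28,-0.71,0,0,0],[-0.05,-0.23,-0.73,0,0,0],[-0.04,-0.19,-0.6,0,0,0]]]'
python3 - <<'E'
from h import *
o=bot.get_obs();p=toP(o["ee_pos"]);print(p,np.arctan2(p[2]-50,105-p[1])-.034,np.hypot(p[2]-50,105-p[1]),o["wrist_force"])
E
```

```text
time: 33.05
ee_pos: [0.5503, -0.0897, 0.2393]
tcp_rot: [-179.7, 0.0, 168.0]
wrist_force: [-0.8, -11.4, 16.3]
opening: 0.0141
grasp_force: 64.6
time: 33.97
ee_pos: [0.5313, -0.1771, 0.1021]
tcp_rot: [-179.7, -0.1, 168.0]
wrist_force: [7.8, 10.2, -1.2]
opening: 0.014
grasp_force: 62.6
[   0.39844127 -125.27808972  102.10164395] 0.1885089567223141 236.098665621139 [ 7.83720021 10.18514077 -1.15539689]
```

```bash
python3 -m crank '[[[-0.02,-0.12,-0.5,0,0,0],[-0.02,-0.1,-0.5,0,0,0],[-0.01,-0.05,-0.3,0,0,0],[-0.01,-0.03,-0.2,0,0,0],[0,-0.01,-0.15,0,0,0],[0,-0.01,-0.15,0,0,0],[0,0,-0.12,0,0,0],[0,0,-0.1,0,0,0],[0,0,0,0,0,0]]]'
python3 -m crank '[[[0,0,-0.07,0,0,0],[0,0,-0.07,0,0,0],[0,0,-0.07,0,0,0],[0,0,0,0,0,0]]]'
```

```text
time: 34.72
ee_pos: [0.5303, -0.1823, 0.0632]
tcp_rot: [-179.8, -0.1, 168.1]
wrist_force: [3.6, 9.6, 6.2]
opening: 0.014
grasp_force: 61.9
time: 35.05
ee_pos: [0.5302, -0.1826, 0.0588]
tcp_rot: [-179.8, -0.1, 168.1]
wrist_force: [3.1, 8.5, 4.8]
opening: 0.014
grasp_force: 62.9
```

```bash
python3 -m crank '[[[0,0,-0.05,0,0,0],[0,0,-0.05,0,0,0],[0,0,0,0,0,0]]]'
```

```text
time: 35.3
ee_pos: [0.5302, -0.1826, 0.0577]
tcp_rot: [-179.8, -0.0, 168.1]
wrist_force: [-0.3, 9.3, 12.2]
opening: 0.0143
grasp_force: 63.6
```

```bash
python3 -m crank '[[[0,0,-0.05,0,0,0],[0,0,-0.04,0,0,0],[0,0,0,0,0,0]]]'
python3 - <<'E'
from h import *
print(bot.get_obs()["torque"])
E
```

```text
time: 35.55
ee_pos: [0.5303, -0.1826, 0.0572]
tcp_rot: [-179.8, 0.0, 168.1]
wrist_force: [-3.7, 10.8, 21.0]
opening: 0.0143
grasp_force: 64.6
[ 2.19695918e+00  7.78336129e-01 -4.76551648e-04]
```

```bash
python3 -m crank '[[[0,0,0.15,0,0,0],[0,0.02,0.3,0,0,0],[0.01,0.05,0.5,0,0,0],[0.02,0.09,0.63,0,0,0],[0.03,0.12,0.63,0,0,0],[0.03,0.15,0.63,0,0,0],[0.04,0.18,0.62,0,0,0],[0.05,0.22,0.61,0,0,0],[0.05,0.25,0.59,0,0,0],[0.06,0.28,0.58,0,0,0],[0.06,0.31,0.56,0,0,0],[0.07,0.34,0.55,0,0,0]]]'
python3 - <<'E'
from h import *
o=bot.get_obs();p=toP(o["ee_pos"]);print(p,np.arctan2(p[2]-50,105-p[1])-.034,np.hypot(p[2]-50,105-p[1]),o["wrist_force"])
E
```

```text
time: 36.55
ee_pos: [0.538, -0.1459, 0.1819]
tcp_rot: [-179.3, -0.1, 167.9]
wrist_force: [1.6, -12.2, 0.1]
opening: 0.0142
grasp_force: 58.4
[  0.37586389 -93.3916394  181.92424321] 0.5528262110091653 238.25039041125834 [  1.63723694 -12.20409161   0.10436079]
```

```bash
python3 -m crank '[[[0.08,0.35,0.54,0,0,0],[0.08,0.37,0.52,0,0,0],[0.09,0.41,0.49,0,0,0],[0.09,0.44,0.46,0,0,0],[0.1,0.46,0.45,0,0,0],[0.1,0.48,0.42,0,0,0],[0.11,0.5,0.39,0,0,0],[0.11,0.52,0.36,0,0,0],[0.12,0.54,0.33,0,0,0],[0.12,0.56,0.3,0,0,0]]]'
python3 - <<'E'
from h import *
o=bot.get_obs();p=toP(o["ee_pos"]);print(p,np.arctan2(p[2]-50,105-p[1])-.034,np.hypot(p[2]-50,105-p[1]),o["wrist_force"])
E
```

```text
time: 37.38
ee_pos: [0.5576, -0.054, 0.2697]
tcp_rot: [-179.2, 0.0, 167.9]
wrist_force: [-8.3, -14.0, 19.7]
opening: 0.0137
grasp_force: 58.3
[  0.4890559    0.62368306 269.6625862 ] 1.0932120955853801 243.1996449712585 [ -8.30518723 -13.95305216  19.73290115]
```

```bash
python3 -m crank '[[[0.11,0.55,0.3,0,0,0],[0.12,0.58,0.23,0,0,0],[0.13,0.61,0.16,0,0,0],[0.13,0.61,0.13,0,0,0],[0.13,0.62,0.09,0,0,0],[0.13,0.62,0.06,0,0,0],[0.13,0.63,0.02,0,0,0],[0.13,0.63,-0.01,0,0,0],[0.13,0.63,-0.05,0,0,0],[0.13,0.62,-0.08,0,0,0],[0,0,0,0,0,0]]]'
python3 - <<'E'
from h import *
o=bot.get_obs();p=toP(o["ee_pos"]);print(p,np.arctan2(p[2]-50,105-p[1])-.034,np.hypot(p[2]-50,105-p[1]),o["wrist_force"])
b=snap("top","t10.png");stem(b)
E
```

```text
time: 38.3
ee_pos: [0.5846, 0.0729, 0.2883]
tcp_rot: [-179.8, 0.3, 168.1]
wrist_force: [-0.5, 6.7, 26.4]
opening: 0.0136
grasp_force: 70.0
[  0.55608205 130.34031858 288.2975221 ] 1.6427371912881037 239.64106656464196 [-0.53940862  6.68389073 26.38188587]
end -1 59 4.0 41.0 [-49.   23.1  37. ]
end 1 47 7.0 42.0 [46.9 23.9 37. ]
brown 210 [-62.   4.  37.] [57. 42. 37.] mean [-3.3 23.8 37. ]
white top [308. 181.] 1 z37 [-1.1 27.5 37. ] z55 [-3.3 26.6 55. ]
white top [310. 181.] 1 z37 [ 0.7 20.  37. ] z55 [-1.4 19.1 55. ]
white top [327. 202.] 1 z37 [-63.2 -63.5  37. ] z55 [-64.8 -63.5  55. ]
white top [331. 203.] 1 z37 [-63.3 -79.4  37. ] z55 [-64.9 -79.3  55. ]
white top [335. 204.] 1 z37 [-63.4 -95.4  37. ] z55 [-65.  -95.1  55. ]
```

```bash
python3 -m crank '[[[0,0,0,0,0,0],[0,0,0,0,0,0],[0,0,0,0,0,0],[0,0,0,0,0,0],[0,0,0.2,0,0,0],[0,0,0.9,0,0,0],[0,0,0.9,0,0,0],[0,0,0.9,0,0,0],[0,0,0.9,0,0,0],[-0.8,0.9,0,0,0,0],[-0.8,0.9,0,0,0,0],[-0.8,0.9,0,0,0,0],[-0.8,0.9,0,0,0,0],[-0.8,0.9,0,0,0,0],[-0.8,0.9,0,0,0,0],[-0.8,0.9,0,0,0,0],[0,0,0,0,0,0]]]' 1
python3 - <<'E'
from h import *
a=snap("side","s11.png");b=snap("top","t11.png");stem(b)
r=lambda i,f:cv2.resize(i,None,fx=f,fy=f,interpolation=cv2.INTER_CUBIC)
c=r(a[145:235,280:400],5);d=r(b[150:215,280:340],2.7);a2=r(cv2.imread("pics/s9.png")[195:235,300:360],5)
v=np.zeros((600,800,3),np.uint8);v[:450,:600]=c;v[:d.shape[0],600:600+d.shape[1]]=d
e=r(a[200:230,315:355],5);f=r(cv2.imread("pics/s9.png")[200:230,315:355],5);v[450:600,:200]=e;v[450:600,210:410]=f
cv2.imwrite("pics/crop11.png",v)
E
```

```text
time: 39.77
ee_pos: [0.4698, 0.1992, 0.3615]
tcp_rot: [-179.7, -0.1, 168.2]
wrist_force: [0.2, -1.0, -0.4]
opening: 0.0852
grasp_force: 0.0
end -1 58 6.0 41.0 [-49.   23.4  37. ]
end 1 47 7.0 42.0 [46.9 23.9 37. ]
brown 209 [-62.   6.  37.] [57. 42. 37.] mean [-3.1 23.9 37. ]
white top [308. 181.] 1 z37 [-1.1 27.5 37. ] z55 [-3.3 26.6 55. ]
white top [310. 181.] 1 z37 [ 0.7 20.  37. ] z55 [-1.4 19.1 55. ]
white top [327. 202.] 1 z37 [-63.2 -63.5  37. ] z55 [-64.8 -63.5  55. ]
white top [331. 203.] 1 z37 [-63.3 -79.4  37. ] z55 [-64.9 -79.3  55. ]
white top [335. 204.] 1 z37 [-63.4 -95.4  37. ] z55 [-65.  -95.1  55. ]
```

View pics/crop11.png

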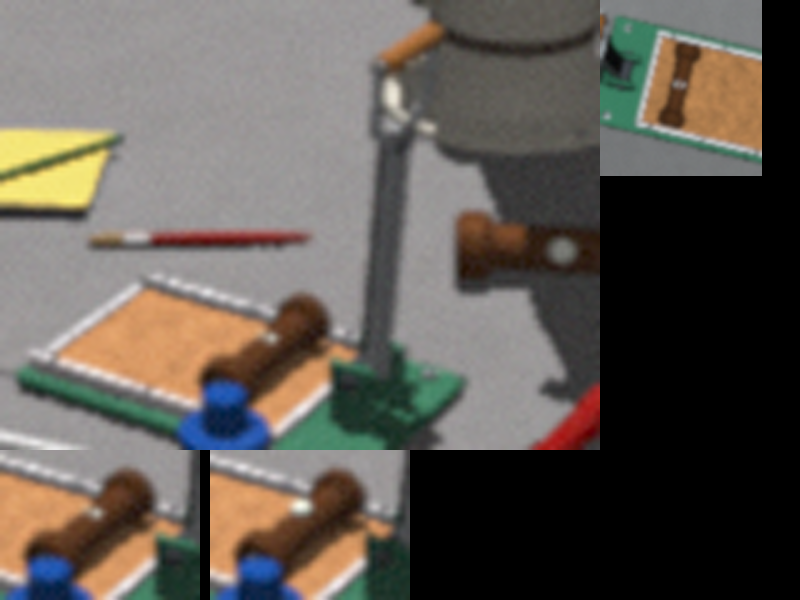

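Run:
```python
from h import *
for n,u,v in (("t2",324.5,184.3),("t6",324.6,184.4),("t9",308.7,180.5),("t11",308.9,180.7)):
    g=cv2.cvtColor(cv2.imread(f"pics/{n}.png"),cv2.COLOR_BGR2GRAY).astype(int);print(n);print(g[int(v)-3:int(v)+5,int(u)-4:int(u)+6])
for n,y in (("s2",-38),("s5",-38),("s9",24),("s11",24)):
    u,v=proj("side",toW((0,y,52)));g=cv2.cvtColor(cv2.imread(f"pics/{n}.png"),cv2.COLOR_BGR2GRAY).astype(int);print(n,u,v);print(g[int(v)-4:int(v)+5,int(u)-5:int(u)+7])
```

```text
t2
[[139 130 103  70  68  72  67  59  68 101]
 [139 124  96  92 109 108  87  66  73 106]
 [133 111  93 133 172 170 133  85  84 112]
 [127 103  99 163 212 213 171 103  88 115]
 [122  95  93 155 203 204 162  98  98 124]
 [113  85  72 110 149 149 113  84 108 130]
 [108  73  56  73  90  87  73  85 114 130]
 [103  68  55  59  63  62  63  89 117 130]]
t6
[[136 127 101  66  57  63  63  57  66 100]
 [136 123  92  73  74  73  68  60  74 106]
 [130 109  86 105 116 108  99  75  82 111]
 [126  99  92 135 153 149 137  93  87 113]
 [120  95  84 118 138 149 142  96  96 123]
 [113  86  67  78  94 109 107  88 105 128]
 [110  78  57  61  66  72  74  86 112 128]
 [104  67  56  60  62  59  62  88 117 129]]
t9
[[133 127 104  66  54  62  62  57  60  87]
 [129 124 102  74  83  94  84  63  65 101]
 [126 120 102 102 139 155 132  81  67 102]
 [122 113 100 137 189 206 172 103  75 108]
 [120 100  89 140 195 211 173 108  86 111]
 [120  97  73 108 156 170 138  90  88 113]
 [118  92  62  69  94 101  83  71  95 121]
 [111  84  57  55  59  59  56  67 100 124]]
t11
[[136 132 110  73  54  58  60  58  60  84]
 [133 127
[... 1595 characters left out ...]
161 145 145 161 161 136  89  67  65  48  47]
 [149 132 110  94  96  91  80  61  53  53  45  34]
 [122  92  82  71  70  71  65  61  48  44  34  34]
 [ 93  74  73  69  65  62  53  48  41  34  41  37]]
s11 333.12983802698716 211.04404126633614
[[109 106 108 122 153 174 171 113  65  57  62  61]
 [132 114 108 108 117 127 123  87  67  72  72  70]
 [158 152 151 141 125 104  86  73  69  70  72  68]
 [169 165 163 166 152 113  77  73  71  65  67  57]
 [169 170 165 169 161 132 116  86  66  64  64  49]
 [165 159 151 136 134 150 167 115  73  53  49  48]
 [148 134 106  90  93 113 128  90  55  52  46  36]
 [124  96  80  72  72  76  72  62  49  38  34  40]
 [ 89  72  69  71  66  58  56  47  39  35  38  45]]
```

The last view shows the pressed inlay at side (333,213), now only a thin mark on the waist. The stem lies on the bed at y = 24 and the lever is upright with the gripper clear. The image data show both inlay faces cut by the waist surface, so neither is proud.

```bash
python3 -c "
from workcell import bot
print(bot.job_done())"
```

```text
the job is handed in; nothing more can be done
None
```

I pressed both inlays in with the lever, one after the other, and handed the job in at about 40 s: by the images and the press force both look flush (no exact depth reading), the stem lies on the bed, the lever is up at about 1.64 rad, and the gripper is clear.

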